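# Shut and bolt the dust-box hatch

## Robot

A 6-joint arm with a two-finger parallel gripper is mounted at the origin on the work surface. World frame = base frame: x ahead of the robot, y to its left, z up, the work surface at z = 0. Lengths are in m, angles in rad, forces in N, time in s.
With the tool pointing down it reaches from about 0.375 to 0.975 m from the base axis. Payload 3.8 kg.
Tool frame: the origin (TCP) lies between the finger pads; the fingertips stand 17 mm ahead of it and the grasp point (between the pads) lies 2 mm behind it; z points along the fingers, y is the direction in which the jaws open and shut (so a half turn about z gives the same grasp; the last joint's range is limited). The gripper opens to 88 mm and grips with 3 to 60 N. Pads are 18 mm wide; open, the fingers measure 123 mm over their backs; the gripper's body (75 mm by 187 mm) begins 45 mm behind the grasp point.
Start: joints at [1.153, 0.264, 1.604, -0, 1.274, -0.037], TCP at [0.251, 0.627, 0.256] pointing down, gripper open.
Joint ranges: [-2.63, 2.63], [-0.94, 2.18], [0.31, 2.57], [-1.31, 4.45], [0, 2.66], [-2.55, 2.55]. Speed limits (rad/s): [2.57, 2.57, 3.14, 3.14, 3.14, 3.14].

## Interface

Orientations are given as a unit quaternion [x, y, z, w].
In Python, from rig import get_obs, capture, camera_info, sign_off gives the robot as it stands. The module is installed in compiled form; this text tells all that it offers.
- The arm moves only by the tool move_arm, never from a script. Its argument "rows" is a list of rows, each a list of 2 entries, a list of its own where there are three numbers: the shift along the world's x, y, z in cm, then the turn about the world's z in degrees. In form: [[[tx, ty, tz], spin], ...]. A call has exactly 10 rows; each row is the pose to reach, as a shift and turn from the pose commanded when the call began; what a row does not reach only later rows make up. A row lasts 1/10 s, in which the tool goes at most 50 mm and 8.59 degrees, less where a joint would pass 70% of its speed; a pose out of reach is approached as far as the arm can. A call with a gripper value outside its range is refused whole. "jaw" is the opening, from 0 (shut) to 1 (fully open), set as the call begins (left out, the last holds). The fingers move at their own pace and stop on an object; "newtons" is the grip in N (left out, the last holds). Time passes only in rows, so rows that repeat a pose let the fingers close, or fill a call up. It gives the time, the measured TCP pose, the force and the opening at its end, in the units of the state.
- get_obs(): the state, without advancing time (a new reading comes with each control period).
- capture(name): name is "scene" or "top" or "wrist"; returns (picture, depth): 480x640x3 uint8, red, green, blue; 480x640 float32, m along the optical axis (not along the pixel's ray), 0 where there is no reading.
- camera_info(name): a dict with "intrinsics" (3x3 intrinsics, pixels), "rvec" (rotation vector, rad) and "tvec" (3), from world to camera coordinates, as OpenCV has them. Camera axes: x right, y down, z forward; pixel columns grow to the right and rows downward; lengths in m; the calibration is good to about 2 mm. A picture is of the moment at which its call begins: read the wrist's pose just before it. camera_info takes no time and is no camera call; for the wrist camera it gives the pose at the moment of the call.
- sign_off(): hands the job in, once; it reports no verdict.
The state is a dict: "t": time; "joints": joint angles; "joint_vel": joint speeds; "joint_efforts": joint torques, N m; "tool_pos": TCP position; "orientation": TCP orientation; "contact_force": force on the tool from outside, world axes, zero at the start; "moment": the same for the moment, N m; "finger_gap": finger opening in m.
Only numpy, scipy, OpenCV 4.12 (cv2) and the standard library are available. Lean on these libraries where they do the work, as an engineer would, in place of code of your own. Each camera call takes 0.05 s, during which the arm holds its last target. There are 200 camera calls.

## Task

Press the open hatch of the blue dust box down onto its seal without slamming it, slide the barrel bolt across through the keeper on the hatch, then turn the bolt's handle fully down into the notch in the barrel. Feel for the notch with a light hand instead of forcing the handle against the barrel, and leave the tin and the wax block that lie on the box where they are.

Things in the scene. Friction and masses are not known exactly. Their poses are not given: they have to be found in the camera images.
- dustbox: Blue sheet-steel dust box of the bench extractor, fixed, 300 x 420 x 110 mm (own x, y, z; own x points roughly away from the robot). Origin: centre of its underside. Its top (z 110) is a fixed blue deck on the +y half and a grey hatch on the -y half (free edge at y -2 mm). Rubber seal strip under that edge. Spigot of 100 mm diameter on the +y side. Yaw within 0.35 rad.
- hatch (a joint): Angle of the hatch (grey plate, 280 x 199 x 4 mm), hinged at box y -205, z 110 mm, axis along box x. 0 = shut, flush with the deck; starts open 0.15 to 0.4 rad. A stiff hinge holds it at any angle; about 2 N on the free edge moves it down. The seal is met 4 mm above shut, takes up to 15 N to press home and lifts the edge 2 to 3 mm when let go; the bolt's tapered nose draws it to about 0.008 rad.
- hatch_edge (a point): Point on the hatch's bare top surface to press on: 18 mm in from the free edge, box (-70, -20, 110) mm when shut, moving with the hatch. The steel keeper (loop 36 mm wide, 33 mm high) stands at box x 0, y -8 to -22; a black pull handle, 26 mm high, beyond it at x 60 to 120, y -50.
- barrel: Barrel of the bolt on the deck, fixed: steel base plate 56 x 146 mm (own y -64 to 82), a collar at each end; own axes as the box's, origin at box (0, 81, 110) mm. Bolt axis along y, 17 mm above the deck. The brass cover between the collars (24 mm wide, top 32 mm above the deck, collars 35) has an 11 mm slot on top and one 11 mm notch in its -x side; the slot runs on 9 mm past the notch.
- bolt_slide (a joint): Travel of the bolt toward box -y, to the hatch: starts 1 to 14 mm. The notch lies at a travel of 40 to 60 mm: the brass cover is clamped by screws in long slotted holes, so this differs each time and must be felt for; the handle enters within 1.5 mm either way. Sliding takes about 3 N, up to 7 N at 30 to 40 mm where the nose draws the keeper down, then 5 N. It stays where it is left.
- bolt_turn (a joint): Turn of the bolt with its handle about the bolt axis: 0 = handle straight up (start, within 0.05), grows as the handle falls toward box -x (the robot); 1.40 = fully down in the notch. Away from the notch the cover's side stops it at about 0.1 to 0.2. Needs about 1.5 N at the knob and stays where it is left.
- knob (a point): Centre of the black ball knob (18 mm diameter) on the handle, 45 mm from the bolt axis: straight above it at turn 0, so 62 mm above the deck; 25 mm above the deck and 44 mm to the robot's side when down. Box x 0, y 112 mm minus the travel at turn 0.
- bolt_handle: Handle of the bolt: square steel stem 8 x 8 mm and the ball knob, 54 mm long; origin on the bolt axis, own z along the stem toward the knob, own y along the bolt. Leaning on the knob sideways presses the stem on the cover about three times as hard.
- polish_tin: Round red tin with a white lid, 66 mm across, 24 mm high, loose on the deck behind the bolt; origin centre of its underside. Leave alone.
- wax_block: White wax block 50 x 36 x 26 mm, loose on the deck near its front corner; origin centre of its underside. Leave alone.

How it is judged:
By the outcome, as a careful person would: the job done as asked, in the order asked, and still so for the second after the job is handed in, with the robot touching nothing.
It also fails if it takes over 64 s, if anything falls off the work surface, if the arm or the gripper's body presses on something with over 40 N, if the wrist force passes 120 N, or if a joint passes its speed limit or range.

## Working session

There is one attempt and no reset: what is moved stays moved. The work goes in short steps, Python scripts to look and compute and a tool call to move; the robot and the scene stay as the last step left them, time stands still between calls to the robot, and variables do not carry over. Pictures are saved under pics/ and viewed, about 8 in all and at most 12, crops included, and the job is handed in when it is done.

Besides the shell and the picture viewer there is one more tool, called after "Emit:" as name(argument=value, ...), one argument or row to a line, values as JSON. move_arm: Moves the arm, as the interface text tells. Its arguments: {"type":"object","properties":{"rows":{"type":"array"},"jaw":{"type":"number"},"newtons":{"type":"number"}},"required":["rows"]}

```bash
mkdir -p pics
cat > h.py <<'E'
import numpy as np,cv2
from rig import *
def cam(n):
    c=camera_info(n);K=np.array(c["intrinsics"]);R=cv2.Rodrigues(np.array(c["rvec"],float))[0];t=np.array(c["tvec"],float).ravel();return K,R,t
def grab(n,f):
    c=cam(n);p,d=capture(n);cv2.imwrite("pics/%s.png"%f,p[:,:,::-1]);np.savez("pics/%s.npz"%f,d=d,K=c[0],R=c[1],t=c[2]);return p,d
def cloud(f):
    z=np.load("pics/%s.npz"%f);d=z["d"];v,u=np.mgrid[:480,:640];P=np.stack([(u-z["K"][0,2])/z["K"][0,0]*d,(v-z["K"][1,2])/z["K"][1,1]*d,d],-1)
    return (P-z["t"])@z["R"]
E
python3 - <<'E'
from h import *
for n in("scene","top"): grab(n,n+"0");print(n,cam(n)[0][0,0],-cam(n)[1].T@cam(n)[2])
o=get_obs();print(o["t"],o["tool_pos"],o["orientation"],o["contact_force"])
E
```

```text
scene 522.6993792576038 [1.11698556 0.64947349 0.7347827 ]
top 509.58989478329994 [0.47910223 0.02962226 1.08117225]
0.1 [0.25063412 0.62609819 0.25451345] [ 1.89243243e-01  9.81929721e-01 -9.83520810e-04 -2.26597689e-04] [-0.66281366 -0.54906324 -0.17668914]
```

View pics/top0.png

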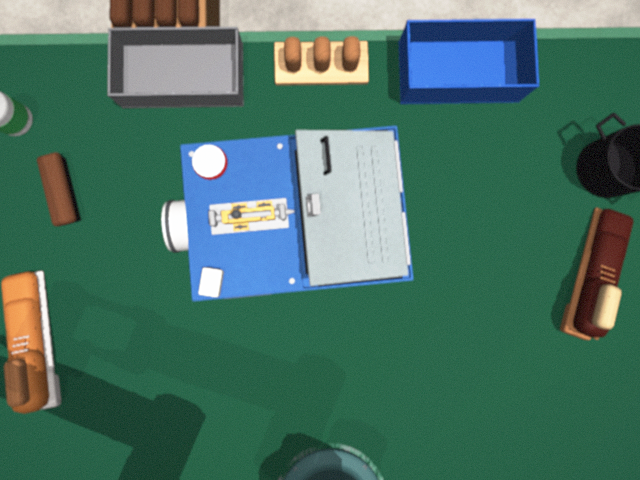

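View pics/scene0.png

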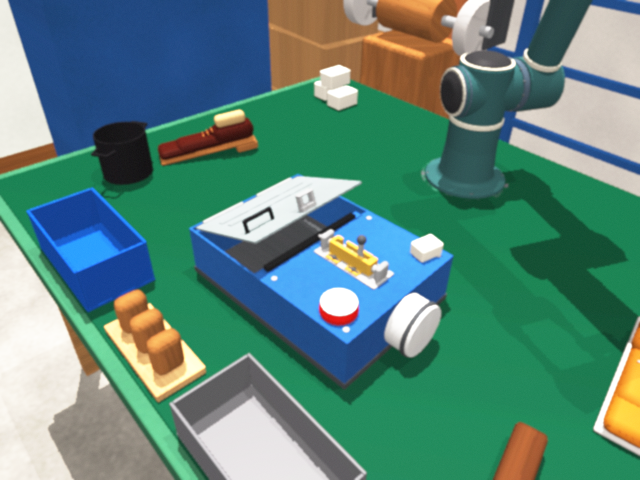

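The top view shows the box with the deck on the left (+y), corners (181,145) and (192,300), the hatch to the right, the keeper at (313,204), the knob at about (237,212), the tin at (209,161) and the wax at (210,282). The scene view confirms the hatch is open and the knob upright.

Run:
```python
from h import *
C=cloud("top0");p=cv2.imread("pics/top0.png").astype(int)
b,g,r=p[...,0],p[...,1],p[...,2]
blue=(b>120)&(b-r>70)&(b-g>40)&(abs(C[...,2]-.11)<.012)
v,u=np.mgrid[:480,:640]
m=blue&(u>150)&(u<440)&(v>110)&(v<320)
P=C[m];print(m.sum(),P.mean(0),np.median(P[:,2]))
(cx,cy),(w,h),a=cv2.minAreaRect((P[:,:2]*1000).astype(np.float32));print("rect",cx,cy,w,h,a);print(cv2.boxPoints(((cx,cy),(w,h),a)))
# hatch
hm=(u>310)&(u<395)&(v>140)&(v<270)&(abs(r-b)<40);H=C[hm];H=H[H[:,2]>.1]
A=np.c_[H[:,:2],np.ones(len(H))];s=np.ones(len(H),bool)
for _ in range(5):
    k=np.linalg.lstsq(A[s],H[s,2],rcond=None)[0];s=abs(A@k-H[:,2])<.006
print("hatch",k,np.arctan(np.hypot(k[0],k[1])),np.arctan2(-k[0],k[1]),s.sum())
for q in[(237,212),(209,161),(210,282),(313,204),(214,217),(283,211)]:
    print(q,C[q[1],q[0]].round(4))
dark=(r+g+b<220)&(C[...,2]>.13)&(u>200)&(u<300)&(v>190)&(v<235);print("knob",dark.sum(),C[dark].mean(0),C[dark][:,2].max())
im=cv2.imread("pics/top0.png")[120:310,160:420];cv2.imwrite("pics/c.png",cv2.resize(im,None,fx=3,fy=3,interpolation=2))
```

```text
13578 [0.57213243 0.14746443 0.10966399] 0.10974602915462978
rect 585.979736328125 58.242095947265625 300.47906494140625 421.09619140625 4.139743804931641
[[ 420.93286  257.39514]
 [ 451.33154 -162.60236]
 [ 751.0266  -140.91095]
 [ 720.6279   279.08655]]
hatch [-0.02664937  0.36143295  0.17925544] 0.3476910456725649 0.0735993689753726 10424
(237, 212) [0.58   0.16   0.1808]
(209, 161) [0.6826 0.2183 0.1329]
(210, 282) [0.4565 0.2175 0.135 ]
(313, 204) [0.5881 0.0253 0.2088]
(214, 217) [0.5758 0.2078 0.1427]
(283, 211) [0.5842 0.0806 0.1446]<stdin>:17: RuntimeWarning: Mean of empty slice.
  ret = um.true_divide(
Traceback (most recent call last):
ValueError: zero-size array to reduction operation maximum which has no identity
```

Emit:
move_arm(
  rows=[
    [[1,-2,0],-3],
    [[2.3,-5,0],-6],
    [[3.6,-8,0],-10],
    [[5,-11,0],-14],
    [[6.4,-14.5,0],-18],
    [[8,-18,0],-22],
    [[9.5,-21.5,0],-26],
    [[11,-25,0],-30],
    [[12.5,-28.5,0],-34],
    [[14,-32,0],-38],
  ],
  jaw=0,
  newtons=20,
)

```text
t: 1.1
tool_pos: [0.3909, 0.305, 0.2553]
orientation: [0.5, 0.866, -0.0, -0.0]
contact_force: [0.8, 1.2, 0.4]
finger_gap: 0.0104
```

Emit:
move_arm(
  rows=[
    [[1.6,-3.5,0],-4],
    [[3.2,-7,0],-8],
    [[4.8,-10.5,0],-12],
    [[6.4,-14,0],-15],
    [[8,-17.5,0],-18],
    [[9.6,-21,0],-21],
    [[11,-24,0],-23],
    [[12,-26.5,-1],-25],
    [[12.6,-28,-2.2],-26],
    [[12.7,-28.5,-3.5],-26],
  ],
)

```text
t: 2.1
tool_pos: [0.5181, 0.0205, 0.2196]
orientation: [0.681, 0.732, -0.0, -0.0]
contact_force: [0.2, 0.4, 0.9]
finger_gap: 0.0004
```

```bash
cat >> h.py <<'E'
def box():
    o=get_obs();p=np.array(o["tool_pos"]);c,s=np.cos(.0723),np.sin(.0723);d=p[:2]-[.586,.0582];q=o["orientation"]
    f=o["contact_force"];print("t",o["t"],"box",(1000*np.array([c*d[0]+s*d[1],-s*d[0]+c*d[1],p[2]])).round(1),"jawdeg",np.degrees(2*np.arctan2(q[1],q[0]))-90,"Fbox",np.round([c*f[0]+s*f[1],-s*f[0]+c*f[1],f[2]],2),"gap",o["finger_gap"])
E
python3 -c "
from h import *
box()"
```

```text
t 2.1 box [-70.5 -32.7 219.6] jawdeg 4.080980044089458 Fbox [0.24 0.39 0.89] gap 0.00041690917909717636
```

Emit:
move_arm(
  rows=[
    [[0,0,-0.4],0],
    [[0,0,-0.8],0],
    [[0,0,-1.2],0],
    [[0,0,-1.6],0],
    [[0,0,-2.0],0],
    [[0,0,-2.3],0],
    [[0,0,-2.6],0],
    [[0,0,-2.8],0],
    [[0,0.05,-3.0],0],
    [[0,0.1,-3.2],0],
  ],
)

```text
t: 3.1
tool_pos: [0.518, 0.0227, 0.1889]
orientation: [0.681, 0.732, 0.0, 0.0]
contact_force: [0.1, 0.2, 2.1]
finger_gap: 0.0005
```

Emit:
move_arm(
  rows=[
    [[0,0.05,-0.2],0],
    [[0,0.1,-0.4],0],
    [[0,0.15,-0.6],0],
    [[0,0.2,-0.8],0],
    [[0,0.25,-1.0],0],
    [[0,0.3,-1.2],0],
    [[0,0.35,-1.4],0],
    [[0,0.4,-1.6],0],
    [[0,0.45,-1.8],0],
    [[0,0.5,-2.0],0],
  ],
)

```text
t: 4.1
tool_pos: [0.5178, 0.0276, 0.1685]
orientation: [0.681, 0.732, -0.0, -0.0]
contact_force: [-0.5, 0.2, 1.5]
finger_gap: 0.0006
```

```bash
python3 -c "
from h import *
box()"
```

```text
t 4.1 box [-70.3 -25.5 168.5] jawdeg 4.183979744279242 Fbox [-0.52  0.22  1.46] gap 0.0005894750528051271
```

Emit:
move_arm(
  rows=[
    [[0,0.04,-0.22],0],
    [[0,0.08,-0.44],0],
    [[0,0.12,-0.66],0],
    [[0,0.16,-0.88],0],
    [[0,0.2,-1.1],0],
    [[0,0.24,-1.32],0],
    [[0,0.28,-1.54],0],
    [[0,0.3,-1.76],0],
    [[0,0.32,-1.98],0],
    [[0,0.34,-2.2],0],
  ],
)

```text
t: 5.1
tool_pos: [0.5179, 0.0311, 0.1465]
orientation: [0.681, 0.732, -0.0, -0.0]
contact_force: [-0.9, -0.7, 1.5]
finger_gap: 0.0002
```

Emit:
move_arm(
  rows=[
    [[0,0.02,-0.15],0],
    [[0,0.04,-0.3],0],
    [[0,0.06,-0.45],0],
    [[0,0.08,-0.6],0],
    [[0,0.1,-0.75],0],
    [[0,0.12,-0.9],0],
    [[0,0.14,-1.05],0],
    [[0,0.15,-1.2],0],
    [[0,0.15,-1.35],0],
    [[0,0.15,-1.5],0],
  ],
)

```text
t: 6.1
tool_pos: [0.518, 0.0326, 0.1317]
orientation: [0.681, 0.732, 0.0, 0.0]
contact_force: [0.5, -1.4, 1.2]
finger_gap: 0.0005
```

Emit:
move_arm(
  rows=[
    [[0,0,-0.05],0],
    [[0,0,-0.1],0],
    [[0,0,-0.15],0],
    [[0,0,-0.2],0],
    [[0,0,-0.25],0],
    [[0,0,-0.3],0],
    [[0,0,-0.35],0],
    [[0,0,-0.4],0],
    [[0,0,-0.45],0],
    [[0,0,-0.5],0],
  ],
)

```text
t: 7.1
tool_pos: [0.5181, 0.0326, 0.128]
orientation: [0.681, 0.732, 0.0, 0.0]
contact_force: [-2.9, -0.7, 10.3]
finger_gap: 0.0003
```

```bash
python3 -c "
from h import *
box()"
```

```text
t 7.1 box [-69.6 -20.6 128. ] jawdeg 4.1809368586956595 Fbox [-2.91 -0.52 10.33] gap 0.0003008834987989341
```

Emit:
move_arm(
  rows=[
    [[0,0,-0.03],0],
    [[0,0,-0.06],0],
    [[0,0,-0.09],0],
    [[0,0,-0.12],0],
    [[0,0,-0.15],0],
    [[0,0,-0.18],0],
    [[0,0,-0.2],0],
    [[0,0,-0.22],0],
    [[0,0,-0.22],0],
    [[0,0,-0.22],0],
  ],
)

```text
t: 8.1
tool_pos: [0.5181, 0.0326, 0.1272]
orientation: [0.681, 0.732, 0.0, 0.0]
contact_force: [-7.1, -1.1, 18.8]
finger_gap: 0.0002
```

Emit:
move_arm(
  rows=[
    [[0,0,-0.04],0],
    [[0,0,-0.07],0],
    [[0,0,-0.07],0],
    [[0,0,-0.07],0],
    [[0,0,0],0],
    [[0,0,0.1],0],
    [[0,0,0.3],0],
    [[0,0,0.6],0],
    [[0,0,1.1],0],
    [[0,0,1.8],0],
  ],
)

```text
t: 9.1
tool_pos: [0.5171, 0.0326, 0.142]
orientation: [0.681, 0.732, -0.001, -0.001]
contact_force: [-0.3, 0.1, -0.5]
finger_gap: 0.0004
```

Run:
```python
from h import *
box();grab("top","top1");box()
C=cloud("top1");p=cv2.imread("pics/top1.png");c,s=np.cos(.0723),np.sin(.0723)
B=C.copy();d=C[...,:2]-[.586,.0582];B[...,0]=c*d[...,0]+s*d[...,1];B[...,1]=-s*d[...,0]+c*d[...,1]
m=(abs(B[...,0])<.03)&(B[...,1]>.05)&(B[...,1]<.13)&(C[...,2]>.158)&(C[...,2]<.185)
print("knob",m.sum(),B[m].mean(0),B[m].min(0),B[m].max(0))
m=(B[...,0]>.03)&(B[...,0]<.13)&(B[...,1]>-.04)&(B[...,1]<-.01);print("edge z",np.median(C[m][:,2]))
m=(B[...,0]>.03)&(B[...,0]<.06)&(B[...,1]>.02)&(B[...,1]<.1);print("deck z",np.median(C[m][:,2]))
im=p[120:310,160:420];cv2.imwrite("pics/c.png",cv2.resize(im,None,fx=3,fy=3,interpolation=2))
```

```text
t 9.1 box [-70.6 -20.6 142. ] jawdeg 4.180397254568504 Fbox [-0.33  0.08 -0.47] gap 0.0004321838394335385
t 9.15 box [-69.5 -20.6 143.6] jawdeg 4.18423043106246 Fbox [ 1.02 -0.77  0.64] gap 0.0006062864453771604
knob 76 [-0.00253246  0.10425321  0.17768875] [-0.0103477   0.09638673  0.17049643] [0.0060884  0.1125284  0.18477465]
edge z 0.11171571628423156
deck z 0.10982134671132214
```

View pics/c.png

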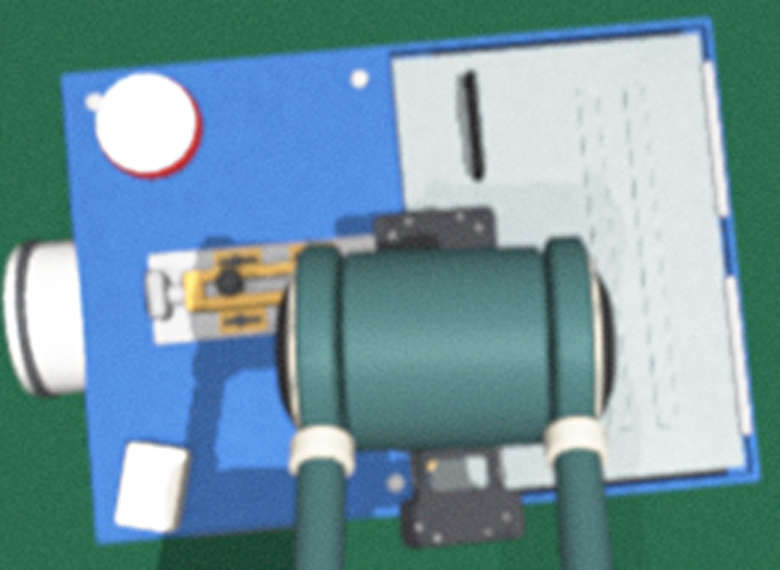

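Emit:
move_arm(
  rows=[
    [[0,0,2],4],
    [[0,0,4],12],
    [[0.5,0.5,6],20],
    [[1,2,7.5],28],
    [[2,4,8.5],36],
    [[3,6.5,9.2],44],
    [[4,9,9.2],52],
    [[5,11,9.2],60],
    [[5.6,12.4,9.2],68],
    [[5.9,12.9,9.2],76],
  ],
  jaw=0.5,
  newtons=15,
)

```text
t: 10.15
tool_pos: [0.5772, 0.1631, 0.2344]
orientation: [0.082, 0.997, 0.0, -0.0]
contact_force: [-0.4, -0.7, -0.2]
finger_gap: 0.0441
```

Emit:
move_arm(
  rows=[
    [[0,0,0],7],
    [[0,0,0],14],
    [[0,0,0],14],
    [[0,0,-1],14],
    [[0,0,-2],14],
    [[0,0,-3],14],
    [[0,0,-3],14],
    [[0,0,-3],14],
    [[0,0,-3],14],
    [[0,0,-3],14],
  ],
)

```text
t: 11.15
tool_pos: [0.5773, 0.1616, 0.2051]
orientation: [-0.036, 0.999, 0.0, 0.0]
contact_force: [-0.1, 0.0, -1.1]
finger_gap: 0.0445
```

```bash
python3 -c "
from h import *
box();grab('wrist','w1')"
```

```text
t 11.15 box [ -1.3 103.8 205.1] jawdeg 94.16882180095803 Fbox [-0.06  0.03 -1.11] gap 0.04453696806673847
```

View pics/w1.png

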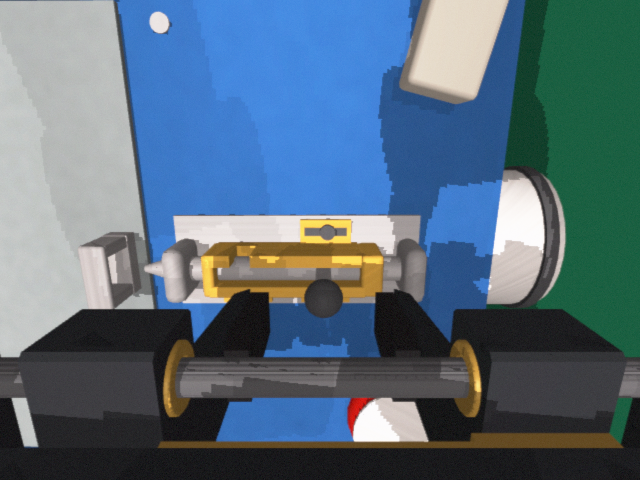

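The wrist view shows the knob at (323,298) centred between the jaws, the nose at (150,268), and what looks like the notch in the cover's -x side around (246,250). I'll measure that.

Run:
```python
from h import *
im=cv2.imread("pics/w1.png")[205:325,190:400];cv2.imwrite("pics/c2.png",cv2.resize(im,None,fx=3.8,fy=3.8,interpolation=2))
z=np.load("pics/w1.npz");K,R,t=z["K"],z["R"],z["t"];o=-R.T@t;print(o)
c,s=np.cos(.0723),np.sin(.0723)
for u,v,h in[(237,247,.142),(255,247,.142),(246,247,.142),(217,262,.142),(205,262,.142),(383,262,.142),(323,298,.172),(174,300,.112),(421,300,.112)]:
    r=R.T@np.linalg.solve(K,[u,v,1]);p=o+r*(h-o[2])/r[2];d=p[:2]-[.586,.0582];print(u,v,"box",(1000*np.array([c*d[0]+s*d[1],-s*d[0]+c*d[1]])).round(1))
```

```text
[0.50689286 0.15514215 0.33396892]
237 247 box [-17.2  57.9]
255 247 box [-17.2  67.3]
246 247 box [-17.2  62.6]
217 262 box [-8.9 46.7]
205 262 box [-8.9 40.4]
383 262 box [ -9.  134.9]
323 298 box [ -1.3 103. ]
174 300 box [26.2  9. ]
421 300 box [ 26.1 165.1]
```

View pics/c2.png

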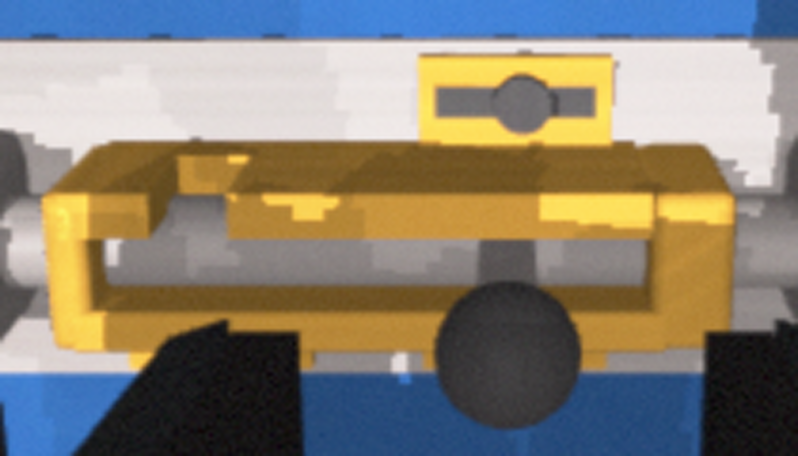

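Emit:
move_arm(
  rows=[
    [[0,-0.04,-0.7],0],
    [[0,-0.07,-1.4],0],
    [[0,-0.07,-2.1],0],
    [[0,-0.07,-2.8],0],
    [[0,-0.07,-2.8],0],
    [[0,-0.07,-2.8],0],
    [[0,-0.07,-2.8],0],
    [[0,-0.07,-2.8],0],
    [[0,-0.07,-2.8],0],
    [[0,-0.07,-2.8],0],
  ],
)

```text
t: 12.2
tool_pos: [0.5771, 0.1609, 0.1768]
orientation: [-0.036, 0.999, 0.0, 0.0]
contact_force: [0.9, -0.4, -0.6]
finger_gap: 0.0439
```

Emit:
move_arm(
  rows=[
    [[0,0,0],0],
    [[0,0,0],0],
    [[0,0,0],0],
    [[0,0,0],0],
    [[0,0,0],0],
    [[0,0,0],0],
    [[0,0,0],0],
    [[0,0,0],0],
    [[0,0,0],0],
    [[0,0,0],0],
  ],
  jaw=0,
  newtons=15,
)

```text
t: 13.2
tool_pos: [0.5769, 0.161, 0.1765]
orientation: [-0.036, 0.999, 0.0, 0.0]
contact_force: [0.5, 2.4, 0.9]
finger_gap: 0.0166
```

```bash
python3 -c "
from h import *
box()"
```

```text
t 13.2 box [ -1.7 103.2 176.5] jawdeg 94.18074445730315 Fbox [0.68 2.39 0.91] gap 0.016603072763113562
```

Emit:
move_arm(
  rows=[
    [[0.01,-0.2,0],0],
    [[0.03,-0.4,0],0],
    [[0.04,-0.6,0],0],
    [[0.06,-0.8,0],0],
    [[0.07,-1.0,0],0],
    [[0.09,-1.2,0],0],
    [[0.1,-1.4,0],0],
    [[0.12,-1.6,0],0],
    [[0.13,-1.8,0],0],
    [[0.14,-2.0,0],0],
  ],
)

```text
t: 14.2
tool_pos: [0.5783, 0.1407, 0.1765]
orientation: [-0.036, 0.999, -0.0, 0.0]
contact_force: [-0.1, 2.0, -0.4]
finger_gap: 0.0166
```

```bash
python3 -c "
from h import *
box()"
```

```text
t 14.2 box [ -1.7  82.8 176.5] jawdeg 94.18247791870468 Fbox [ 0.01  1.95 -0.4 ] gap 0.01655987628862396
```

Emit:
move_arm(
  rows=[
    [[0.01,-0.2,0],0],
    [[0.03,-0.4,0],0],
    [[0.04,-0.6,0],0],
    [[0.06,-0.8,0],0],
    [[0.07,-1.0,0],0],
    [[0.09,-1.2,0],0],
    [[0.1,-1.4,0],0],
    [[0.12,-1.6,0],0],
    [[0.13,-1.8,0],0],
    [[0.14,-2.0,0],0],
  ],
)

```text
t: 15.2
tool_pos: [0.5796, 0.1223, 0.1766]
orientation: [-0.036, 0.999, 0.001, 0.0]
contact_force: [0.7, 7.4, 0.1]
finger_gap: 0.0166
```

```bash
python3 -c "
from h import *
box();grab('wrist','w2')
im=cv2.imread('pics/w2.png')[190:340,60:440];cv2.imwrite('pics/c3.png',cv2.resize(im,None,fx=2.1,fy=2.1,interpolation=2))"
```

```text
t 15.2 box [ -1.7  64.3 176.6] jawdeg 94.17679864413444 Fbox [1.24 7.36 0.11] gap 0.016582057243372472
```

View pics/c3.png

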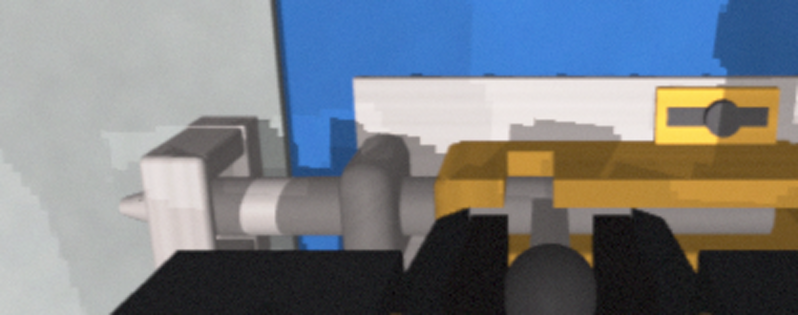

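Emit:
move_arm(
  rows=[
    [[0.01,-0.1,0],0],
    [[0.02,-0.2,0],0],
    [[0.02,-0.3,0],0],
    [[0.03,-0.4,0],0],
    [[0.04,-0.5,0],0],
    [[0.04,-0.5,0],0],
    [[-0.1,-0.51,0],0],
    [[-0.2,-0.52,0],0],
    [[-0.3,-0.53,-0.01],0],
    [[-0.36,-0.53,-0.01],0],
  ],
)

```text
t: 16.25
tool_pos: [0.5766, 0.1168, 0.1764]
orientation: [-0.036, 0.999, 0.001, 0.001]
contact_force: [2.2, 7.6, -1.9]
finger_gap: 0.0164
```

```bash
python3 -c "
from h import *
box()"
```

```text
t 16.25 box [ -5.2  59.2 176.4] jawdeg 94.17317046106521 Fbox [ 2.75  7.44 -1.91] gap 0.016363712343721637
```

Emit:
move_arm(
  rows=[
    [[-0.03,0,0],0],
    [[-0.06,0,0],0],
    [[-0.09,0,-0.01],0],
    [[-0.12,0,-0.01],0],
    [[-0.15,0,-0.01],0],
    [[-0.18,-0.01,-0.02],0],
    [[-0.21,-0.01,-0.02],0],
    [[-0.24,-0.01,-0.02],0],
    [[-0.27,-0.01,-0.02],0],
    [[-0.3,-0.02,-0.02],0],
  ],
)

```text
t: 17.25
tool_pos: [0.5738, 0.1163, 0.1761]
orientation: [-0.036, 0.999, 0.001, 0.001]
contact_force: [2.7, 6.2, -3.3]
finger_gap: 0.0166
```

```bash
python3 -c "
from h import *
box()"
```

```text
t 17.25 box [ -8.   58.9 176.1] jawdeg 94.17819806895321 Fbox [ 3.17  5.95 -3.35] gap 0.01657915971403979
```

Emit:
move_arm(
  rows=[
    [[-0.03,0,-0.02],0],
    [[-0.06,0,-0.03],0],
    [[-0.09,0,-0.04],0],
    [[-0.12,0,-0.05],0],
    [[-0.15,0,-0.06],0],
    [[-0.18,-0.01,-0.07],0],
    [[-0.21,-0.01,-0.08],0],
    [[-0.24,-0.01,-0.09],0],
    [[-0.27,-0.01,-0.1],0],
    [[-0.3,-0.02,-0.1],0],
  ],
)

```text
t: 18.25
tool_pos: [0.5711, 0.116, 0.1756]
orientation: [-0.036, 0.999, 0.001, 0.001]
contact_force: [1.9, 6.0, -0.5]
finger_gap: 0.0169
```

```bash
python3 -c "
from h import *
box()"
```

```text
t 18.25 box [-10.7  58.7 175.6] jawdeg 94.18275070141715 Fbox [ 2.35  5.89 -0.46] gap 0.016898379366106574
```

Emit:
move_arm(
  rows=[
    [[-0.12,-0.01,-0.03],0],
    [[-0.24,-0.02,-0.07],0],
    [[-0.35,-0.03,-0.1],0],
    [[-0.46,-0.03,-0.14],0],
    [[-0.57,-0.04,-0.18],0],
    [[-0.68,-0.05,-0.23],0],
    [[-0.79,-0.06,-0.28],0],
    [[-0.89,-0.07,-0.32],0],
    [[-0.99,-0.07,-0.37],0],
    [[-1.09,-0.08,-0.42],0],
  ],
)

```text
t: 19.25
tool_pos: [0.5607, 0.1149, 0.1721]
orientation: [-0.036, 0.999, 0.001, 0.002]
contact_force: [2.6, 4.8, 1.2]
finger_gap: 0.0167
```

```bash
python3 -c "
from h import *
box()"
```

```text
t 19.25 box [-21.2  58.4 172.1] jawdeg 94.1778290267506 Fbox [2.91 4.63 1.18] gap 0.01669671743598597
```

Emit:
move_arm(
  rows=[
    [[-0.19,-0.01,-0.12],0],
    [[-0.38,-0.03,-0.24],0],
    [[-0.56,-0.04,-0.37],0],
    [[-0.74,-0.05,-0.51],0],
    [[-0.91,-0.07,-0.66],0],
    [[-1.07,-0.08,-0.81],0],
    [[-1.22,-0.09,-0.98],0],
    [[-1.36,-0.1,-1.15],0],
    [[-1.5,-0.11,-1.33],0],
    [[-1.63,-0.12,-1.52],0],
  ],
)

```text
t: 20.25
tool_pos: [0.5427, 0.1136, 0.1564]
orientation: [-0.036, 0.999, 0.0, 0.0]
contact_force: [-0.1, 4.8, 4.5]
finger_gap: 0.0166
```

```bash
python3 -c "
from h import *
box()"
```

```text
t 20.25 box [-39.2  58.3 156.4] jawdeg 94.18048530759177 Fbox [0.23 4.75 4.49] gap 0.01657432931399863
```

Emit:
move_arm(
  rows=[
    [[-0.11,-0.01,-0.2],0],
    [[-0.22,-0.02,-0.39],0],
    [[-0.32,-0.02,-0.6],0],
    [[-0.4,-0.03,-0.8],0],
    [[-0.48,-0.03,-1.02],0],
    [[-0.55,-0.04,-1.23],0],
    [[-0.6,-0.04,-1.45],0],
    [[-0.64,-0.05,-1.67],0],
    [[-0.66,-0.05,-1.75],0],
    [[-0.66,-0.05,-1.75],0],
  ],
)

```text
t: 21.25
tool_pos: [0.5353, 0.1129, 0.1381]
orientation: [-0.036, 0.999, 0.0, -0.001]
contact_force: [-1.8, 5.3, 2.8]
finger_gap: 0.0166
```

```bash
python3 -c "
from h import *
box()"
```

```text
t 21.25 box [-46.6  58.2 138.1] jawdeg 94.1800293377949 Fbox [-1.43  5.47  2.76] gap 0.01656837274416063
```

Emit:
move_arm(
  rows=[
    [[0,0,-0.04],0],
    [[0,0,-0.08],0],
    [[0,0,-0.12],0],
    [[0,0,-0.16],0],
    [[0,0,-0.2],0],
    [[0,0,-0.2],0],
    [[0,0,-0.2],0],
    [[0,0,-0.2],0],
    [[0,0,-0.2],0],
    [[0,0,-0.2],0],
  ],
)

```text
t: 22.25
tool_pos: [0.5351, 0.1128, 0.1363]
orientation: [-0.037, 0.999, 0.0, -0.001]
contact_force: [-2.7, 4.4, 4.4]
finger_gap: 0.0162
```

```bash
python3 -c "
from h import *
box()"
```

```text
t 22.25 box [-46.9  58.2 136.3] jawdeg 94.18352843152581 Fbox [-2.39  4.61  4.42] gap 0.01616563312270358
```

Emit:
move_arm(
  rows=[
    [[0,0,-0.04],0],
    [[0,0,-0.08],0],
    [[0,0,-0.12],0],
    [[0,0,-0.16],0],
    [[0,0,-0.2],0],
    [[0,0,-0.2],0],
    [[0,0,-0.2],0],
    [[0,0,-0.2],0],
    [[0,0,-0.2],0],
    [[0,0,-0.2],0],
  ],
)

```text
t: 23.25
tool_pos: [0.5352, 0.1129, 0.1355]
orientation: [-0.036, 0.999, 0.0, -0.001]
contact_force: [-6.4, 5.5, 10.8]
finger_gap: 0.0165
```

```bash
python3 -c "
from h import *
box()"
```

```text
t 23.25 box [-46.8  58.2 135.5] jawdeg 94.18130173236494 Fbox [-5.94  5.93 10.75] gap 0.01651622360539495
```

Emit:
move_arm(
  rows=[
    [[0,0,0.08],0],
    [[0,0,0.12],0],
    [[0,0,0.12],0],
    [[0,0,0.12],0],
    [[0,0,0.12],0],
    [[0,0,0.12],0],
    [[0,0,0.12],0],
    [[0,0,0.12],0],
    [[0,0,0.12],0],
    [[0,0,0.12],0],
  ],
  jaw=0.5,
)

```text
t: 24.25
tool_pos: [0.5363, 0.1127, 0.1355]
orientation: [-0.036, 0.999, 0.0, 0.0]
contact_force: [-0.1, 0.2, -0.4]
finger_gap: 0.0436
```

Emit:
move_arm(
  rows=[
    [[0,0,0.5],0],
    [[0,0,1.5],0],
    [[0,0,3],0],
    [[0,0,5],0],
    [[0,0,7],0],
    [[0,0,9],0],
    [[0,0,11],0],
    [[0,0,12],0],
    [[0,0,12],0],
    [[0,0,12],0],
  ],
)

```text
t: 25.25
tool_pos: [0.5361, 0.1126, 0.2555]
orientation: [-0.036, 0.999, 0.0, 0.0]
contact_force: [0.1, -0.2, -0.2]
finger_gap: 0.0438
```

Run:
```python
from h import *
box();grab("wrist","w3");C=cloud("w3");c,s=np.cos(.0723),np.sin(.0723)
d=C[...,:2]-[.586,.0582];B=np.dstack([c*d[...,0]+s*d[...,1],-s*d[...,0]+c*d[...,1],C[...,2]])
m=(abs(B[...,0]+.044)<.013)&(abs(B[...,1]-.059)<.013)&(B[...,2]>.12)&(B[...,2]<.17)
print("knob",m.sum(),B[m].min(0),B[m].max(0))
for n,y0,y1 in(("hatch",-.04,-.012),("deck",.01,.04)):
    m=(B[...,0]>-.1)&(B[...,0]<-.05)&(B[...,1]>y0)&(B[...,1]<y1);print(n,m.sum(),np.median(B[m][:,2]) if m.any() else 0)
```

```text
t 25.25 box [-45.8  57.9 255.5] jawdeg 94.18191851136547 Fbox [ 0.11 -0.23 -0.23] gap 0.043818017762857125
knob 615 [-0.05360816  0.04775024  0.13237036] [-0.0311389   0.06546659  0.14450021]
hatch 2957 0.11167409216198795
deck 32174 0.3252264098835828
```

View pics/w3.png

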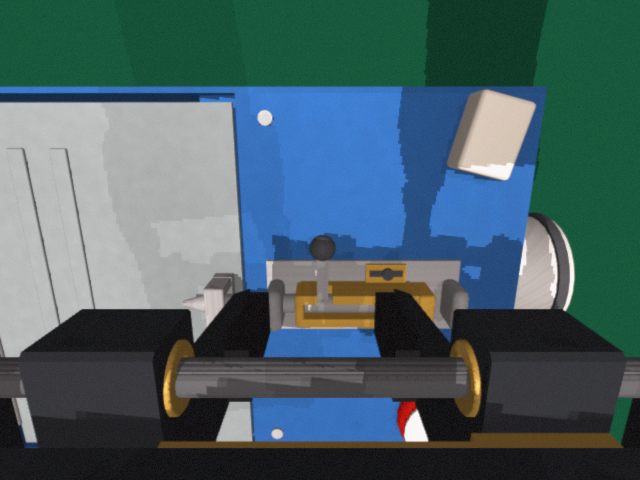

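The knob at (321,248) lies over on the robot's side in the notch, and the nose at (195,302) is through the keeper. The knob's top reads about 1 mm above fully down, so I'll check by pressing lightly on it with closed fingers.

Emit:
move_arm(
  rows=[
    [[0.1,0,0],0],
    [[0.1,0,0],0],
    [[0.1,0,0],0],
    [[0.1,0,-2],0],
    [[0.1,0,-4],0],
    [[0.1,0,-6],0],
    [[0.1,0,-7.5],0],
    [[0.1,0,-8.5],0],
    [[0.1,0,-8.8],0],
    [[0.1,0,-8.9],0],
  ],
  jaw=0,
)

```text
t: 26.3
tool_pos: [0.5374, 0.1127, 0.1664]
orientation: [-0.036, 0.999, 0.0, -0.0]
contact_force: [0.1, -0.8, 0.1]
finger_gap: 0.0008
```

Emit:
move_arm(
  rows=[
    [[0,0,-0.06],0],
    [[0,0,-0.12],0],
    [[0,0,-0.18],0],
    [[0,0,-0.24],0],
    [[0,0,-0.3],0],
    [[0,0,-0.36],0],
    [[0,0,-0.42],0],
    [[0,0,-0.48],0],
    [[0,0,-0.54],0],
    [[0,0,-0.6],0],
  ],
)

```text
t: 27.3
tool_pos: [0.5373, 0.1127, 0.1606]
orientation: [-0.036, 0.999, 0.0, -0.0]
contact_force: [-0.5, 0.5, 2.1]
finger_gap: 0.0005
```

Contact is right at the fully-down height (0.1606 expected). A small further press will confirm the stop.

Emit:
move_arm(
  rows=[
    [[0,0,-0.03],0],
    [[0,0,-0.06],0],
    [[0,0,-0.09],0],
    [[0,0,-0.12],0],
    [[0,0,-0.12],0],
    [[0,0,-0.12],0],
    [[0,0,-0.12],0],
    [[0,0,-0.12],0],
    [[0,0,-0.12],0],
    [[0,0,-0.12],0],
  ],
)

```text
t: 28.3
tool_pos: [0.5373, 0.1127, 0.1603]
orientation: [-0.036, 0.999, 0.0, 0.0]
contact_force: [-3.4, -0.1, 6.6]
finger_gap: 0.0004
```

Emit:
move_arm(
  rows=[
    [[0,0,0.3],0],
    [[0,0,1.5],0],
    [[0,0,3],0],
    [[0,0,5],0],
    [[0,0,7],0],
    [[0,0,9],0],
    [[0,0,11],0],
    [[0,0,12],0],
    [[0,0,12],0],
    [[0,0,12],0],
  ],
)

```text
t: 29.3
tool_pos: [0.5371, 0.1126, 0.2792]
orientation: [-0.036, 0.999, 0.0, 0.0]
contact_force: [0.0, -0.3, -1.0]
finger_gap: 0.0006
```

Run:
```python
from h import *
box();grab("scene","s2")
im=cv2.imread("pics/s2.png")[160:390,180:470];cv2.imwrite("pics/c4.png",cv2.resize(im,None,fx=2.5,fy=2.5,interpolation=2))
```

```text
t 29.3 box [-44.8  57.8 279.2] jawdeg 94.18345275184973 Fbox [ 0.01 -0.29 -0.97] gap 0.0006046000057471059
```

View pics/c4.png

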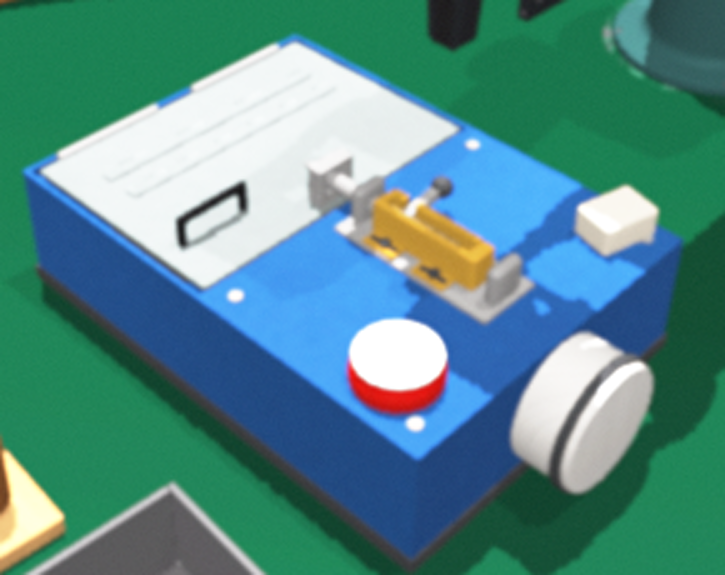

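The hatch is flush, the bolt is through the keeper (330,185), the knob (440,188) is down, and the tin and wax are in place. The arm is clear of everything.

```bash
python3 -c "
from rig import sign_off
print(sign_off())"
```

```text
the job is handed in; nothing more can be done
None
```

The hatch is shut, the bolt is across through the keeper, and its handle is down in the notch. I handed the job in at about 29 s of the 64 s allowed.

- **Hatch:** I pressed it down slowly, at about 20 mm/s and slower on the seal, reaching about 19 N at the shut height. It sprang back about 2 mm when released, as expected.
- **Bolt:** I gripped the knob lightly and slid the bolt about 45 mm. I located the notch in the wrist picture and leaned in with about 3 N, and the handle went in at the first try. I then followed it down until it met its stop.
- **Handle check:** After letting go, a depth reading put the knob about 1 mm above fully down. A light press on top of it (2 N, then 6.6 N) found it solid at the expected height to within about 0.3 mm.
- **Last picture:** It shows the hatch flush, the bolt through the keeper, and the tin and wax block where they were. The arm was about 120 mm clear with no real force on it.
- **Checks that fell short:** The depth reading of the deck next to the hatch failed because the gripper blocked the view. The last hatch height (111.7 mm) therefore has only the earlier deck reading (109.8 mm) to compare with.

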